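# Load a weld fixture: nudge the disc home, swing the tab over

## Robot

A 6-joint arm with a two-finger parallel gripper is mounted at the origin on the work surface. World frame = base frame: x ahead of the robot, y to its left, z up, the work surface at z = 0. Lengths are in m, angles in rad, forces in N, time in s.
With the tool pointing down it reaches from about 0.35 to 0.775 m from the base axis. Payload 5.5 kg.
Tool frame: the origin (TCP) lies at the very end of the fingers, on their centre line; the grasp point (between the pads) lies 19 mm behind it; z points along the fingers, y is the line along which they close (so a half turn about z gives the same grasp; the last joint's range is limited). The gripper opens to 85 mm and grips with 20 to 120 N. Pads are 22 mm wide; open, the fingers measure 114 mm over their backs; the gripper's body (76 mm by 85 mm) begins 54 mm behind the grasp point. The pads swing forward as they close: fully open they stand 13 mm farther back than shut.
Start: joints at [1.198, 0.313, 0.046, 1.304, 0, 1.431], TCP at [0.133, 0.56, 0.231] pointing down, gripper open.
Joint ranges: [-2.76, 2.76], [-0.86, 1.69], [-1.03, 1.26], [-2.2, 2.34], [-1.47, 1.5], [-3.14, 3.14]. Speed limits (rad/s): [2.57, 2.57, 3.14, 3.14, 3.14, 3.14].

## Interface

Orientations are given as a rotation vector (axis times angle).
In Python, from bench import * gives the robot as it stands.
- The arm moves only by the tool jog_arm, never from a script. Its argument "rows" is one flat list of numbers, 4 for each row, row after row: the shift along the tool's x, y, z in units of 40 mm (1.0 is 40 mm), then the turn about the tool's z in units of 6 degrees (1.0 is 6 degrees). A call has 1 to 12 rows; each row is the pose to reach, as a shift and turn from the pose commanded when the call began, along the tool's axes at that moment; what a row does not reach only later rows make up. A row lasts 1/8 s, in which the tool goes at most 62.5 mm and 10.7 degrees, less where a joint would pass 70% of its speed; a pose out of reach is approached as far as the arm can. A call with a gripper value outside its range is refused whole. "gripper" is the opening, from -1 (shut) to 1 (fully open), set as the call begins (left out, the last holds). The fingers move at their own pace and stop on an object; "squeeze" is the grip in N (left out, the last holds). Time passes only in rows, so rows that repeat a pose let the fingers close. It gives the time, the measured TCP pose, the force, the opening and the grip force at its end, in the units of the state.
- get_obs(): the state, without advancing time (a new reading comes with each control period).
- get_image(name): name is "scene" or "top" or "wrist"; returns the picture (384x512x3 uint8, red, green, blue); there is no depth.
- calibration(name): a dict with "vertical_fov" (degrees; the focal length in pixels is half the picture's height over the tangent of half this angle, whatever the lens; pixels are square), "cx", "cy" (the principal point, pixels), "camera_from_world" (4x4, takes a point from world to camera coordinates); the wrist camera has in their place "T_tool_cam" (4x4, takes a point from camera to tool coordinates, whose origin is the TCP and whose axes are the flange's). Camera axes: x right, y down, z forward; pixel columns grow to the right and rows downward; lengths in m; the calibration is good to about 2 mm. A picture is of the moment at which its call begins: read the wrist's pose just before it. calibration takes no time and is no camera call.
- job_done(): hands the job in; it is judged then, once.
Trained networks look in the newest picture that a camera, given by its name, has taken for a name from the list of things; names that differ only in an ending like _2 or _b are one class to them, and where a whole thing is asked for, a point or a joint stands for the part that bears it (a point fixed in the world has none). Each returns a list of dicts, best first, with "conf" (0 to 1); they miss things now and then, are a little off and sometimes report something else, mostly with a low value. They report only what shows in the picture. A call takes as long as a camera call. They do not tell look-alikes from the thing itself.
- silhouettes(query, camera): "mask" (384x512 bool, what is visible of it) and "bbox" ([centre column, centre row, width, height] in pixels, round what is visible of it).
The state is a dict: "time": time; "joints": joint angles; "qd": joint speeds; "joint_torque": joint torques, N m; "tcp_pos": TCP position; "tool_rot": TCP orientation; "force": force on the tool from outside, world axes, zero at the start; "wrist_torque": the same for the moment, N m; "width": opening from 0.0 (shut) to 1.0 (fully open); "grip_force": force on a finger pad.
Only numpy, scipy, OpenCV 4.12 (cv2) and the standard library are available. Lean on these libraries where they do the work, as an engineer would, in place of code of your own. Each camera call takes 0.05 s, during which the arm holds its last target. There are 200 camera calls.

## Task

Get the empty copper welding station ready: with the fingertips, push the loose steel disc across the plate until it drops flat into the round recess, then push the swivel tab round by its pin until it is fully across the disc. Only push: do not pick the disc up. Leave the other, already loaded station and the things lying around as they are, and finish clear of everything.

Things in the scene. Friction and masses are not known exactly. Their poses are not given: they have to be found in the camera images.
- station: The EMPTY one of two look-alike copper fixture plates, fixed to the bench: 160 mm (its x) by 110 mm (its y) by 20 mm thick, top face flat at 20 mm above the bench. Origin at the centre of its underside; z up. Its round recess, 54 mm across and 7 mm deep with a flat dark floor, is centred at x = +38 mm, y = 0. The pivot of its swivel tab is at x = +38 mm, y = -40 mm. Either plate can be the left or the right one.
- cell (a point): Centre of the mouth of the empty station's recess, level with the plate's top face (20 mm above the bench); axes as the station's.
- disc_center (a point): Centre of the loose plain steel disc, 50 mm across, 6 mm thick, about 90 g (point half-way up, 3 mm above its underside). It starts lying flat on the empty station's top, 65 to 90 mm from the recess centre towards the station's -x end. Seated, its top lies 1 mm below the plate's top face.
- tab (a joint): Angle of the empty station's steel swivel tab about its upright pivot, rad. 0: the tab points along the station's +x, clear of the recess; it grows anticlockwise seen from above, to a stop at 1.57, where it points along the station's +y and lies fully across the edge of the recess. It stays where it is left; stiff pivot, about 2 N at the pin moves it. Starts between 0 and 0.4.
- tab_pin (a point): The upright steel pin on the tab by which it is pushed: 10 mm across, 28 mm from the pivot. This point is the middle of the pin, 35 mm above the bench (15 mm above the plate); the pin's top is at 45 mm above the bench. The tab itself is a 14 mm wide bar, 4 mm thick, from 8 mm behind the pivot to 38 mm beyond it, its top 5.5 mm and its underside 1.5 mm above the plate; the pivot boss is 16 mm across, 10 mm high on the plate.
- loaded_station: The other copper plate, same size, same layout and same origin: it is already loaded, with a disc in its recess and its (fixed) tab across it, pin up to 45 mm above the bench. Leave alone.
- loaded_disc_center (a point): Centre of the disc already seated in the loaded station. Leave alone.
- tape_center (a point): Middle of a yellow tape measure standing on the bench beyond the stations, 66 x 40 x 62 mm tall. Leave alone.
- hammer: A hammer lying on the bench to the left of the stations, about 0.3 m long. Leave alone.
- cup: A blue plastic cup to the right of the stations, 80 mm across the rim, 85 mm tall; origin at the centre of its underside. Leave alone.
Mind the look-alikes: they are no part of the job. What is shaped like the station but blue or green is not meant. What is shaped like the part that bears disc_center but brown is not meant.

How it is judged:
By the outcome, as a careful person would: the job done as asked, in the order asked, and still so for the second after the job is handed in, with the robot touching nothing.
It also fails if it takes over 58 s, if anything falls off the work surface, if the arm or the gripper's body presses on something with over 40 N, if the wrist force passes 120 N, or if a joint passes its speed limit or range.

## Working session

There is one attempt and no reset: what is moved stays moved. The work goes in short steps, Python scripts to look and compute and a tool call to move; the robot and the scene stay as the last step left them, time stands still between calls to the robot, and variables do not carry over. Pictures are saved under pics/ and viewed, at most 10 in all, crops included, and the job is handed in when it is done.

Besides the shell and the picture viewer there is one more tool, called as name(argument=value, ...), one argument or row to a line, values as JSON. jog_arm: Moves the arm, as the interface text tells. Its arguments: {"type":"object","properties":{"rows":{"type":"array","items":{"type":"number"}},"gripper":{"type":"number"},"squeeze":{"type":"number"}},"required":["rows"]}

```bash
mkdir -p pics; ls; python3 - <<'E'
from bench import *
import cv2,numpy as np
o=get_obs();print(o['time'],o['tcp_pos'],o['tool_rot'],o['force'])
a=get_image('scene');b=get_image('top')
cv2.imwrite('pics/a.png',a[:,:,::-1]);cv2.imwrite('pics/b.png',cv2.resize(b[:,:,::-1],(800,600),interpolation=cv2.INTER_CUBIC))
for n in('scene','top','wrist'):print(n,calibration(n))
E
```

```text
pics
0.0 [0.1324666  0.55899646 0.23038161] [-3.64793577e-01 -3.11985648e+00  2.85642468e-03] [-0.31397601 -0.10495756  0.16235697]
scene {'vertical_fov': 51.988636892570014, 'cx': 258.814960920298, 'cy': 194.25879685960362, 'camera_from_world': array([[-0.09820603,  0.99499954,  0.0182071 ,  0.04484774],
       [ 0.72121042,  0.08376588, -0.68763275, -0.35953444],
       [-0.6857194 , -0.05439853, -0.72583035,  1.40914008],
       [ 0.        ,  0.        ,  0.        ,  1.        ]])}
top {'vertical_fov': 49.861381181151934, 'cx': 257.3751840983557, 'cy': 196.87543538479935, 'camera_from_world': array([[-9.05724913e-04, -9.99989110e-01,  4.57826537e-03,
        -1.18217250e-02],
       [-9.91611651e-01,  3.06377925e-04, -1.29252619e-01,
         5.82833341e-01],
       [ 1.29249808e-01, -4.65692860e-03, -9.91601130e-01,
         9.67622940e-01],
       [ 0.00000000e+00,  0.00000000e+00,  0.00000000e+00,
         1.00000000e+00]])}
wrist {'vertical_fov': 69.11684134391912, 'cx': 255.34451111221674, 'cy': 191.86169234769523, 'T_tool_cam': array([[-4.44110960e-04, -9.51915913e-01, -3.06359099e-01,
         7.83416078e-02],
       [ 9.99999901e-01, -4.24171680e-04, -1.31659690e-04,
        -7.90401841e-04],
       [-4.61989978e-06, -3.06359128e-01,  9.51916007e-01,
        -1.42086041e-01],
       [ 0.00000000e+00,  0.00000000e+00,  0.00000000e+00,
         1.00000000e+00]])}
```

View pics/b.png

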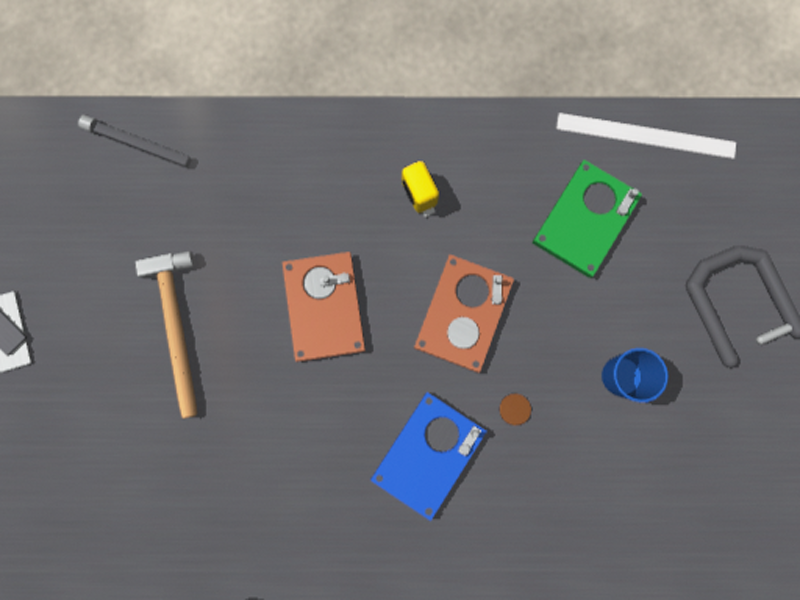

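View pics/a.png

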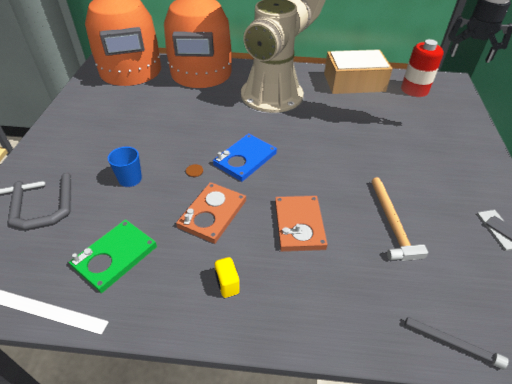

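The pictures show two copper plates. In the enlarged top view, the left one at (325,307) has a disc with the tab across it, so it is loaded. The right one at (466,313) has an open dark recess at (473,290), a steel disc at (463,332), and its tab and pin at (498,290), so it is the empty one. The blue plate (430,455), green plate (587,217) and brown disc (515,409) are decoys.

```bash
cat > h.py <<'E'
from bench import *
import cv2,numpy as np
from scipy.spatial.transform import Rotation as R
def cam(name,obs=None):
    c=calibration(name);f=192/np.tan(np.radians(c['vertical_fov']/2))
    if name=='wrist':
        T=np.eye(4);T[:3,:3]=R.from_rotvec(obs['tool_rot']).as_matrix();T[:3,3]=obs['tcp_pos'];M=T@c['T_tool_cam']
    else: M=np.linalg.inv(c['camera_from_world'])
    return f,c['cx'],c['cy'],M
def ray(k,uv,z):
    f,cx,cy,M=k;uv=np.atleast_2d(uv).astype(float)
    d=np.c_[(uv[:,0]-cx)/f,(uv[:,1]-cy)/f,np.ones(len(uv))]@M[:3,:3].T
    o=M[:3,3];return (o+d*((z-o[2])/d[:,2])[:,None])[:,:2]
E
cat > m.py <<'E'
from h import *
img=get_image('top');k=cam('top')
hsv=cv2.cvtColor(img,cv2.COLOR_RGB2HSV)
for n in('station','disc_center','tab'):
    for s in silhouettes(n,'top')[:6]:print(n,round(s['conf'],2),np.round(s['bbox'],1),np.round(ray(k,s['bbox'][:2],.02),4))
cop=cv2.inRange(hsv,(3,90,80),(14,255,255))
cop[:,:262]=0;cop[:160]=0;cop[245:]=0;cop[:,332:]=0
c=max(cv2.findContours(cop,0,1)[0],key=cv2.contourArea)
w=ray(k,c[:,0],.02)
# hull of top face
r=cv2.minAreaRect((w*1000).astype(np.float32));print('rect mm',r)
L=np.zeros_like(cop);cv2.drawContours(L,[c],-1,255,-1)
g=hsv[:,:,2];inn=cv2.erode(L,np.ones((3,3)))
for nm,m in(('dark',(g<95)&(inn>0)),('steel',(hsv[:,:,1]<40)&(g>130)&(inn>0))):
    for q in cv2.findContours(m.astype(np.uint8),0,1)[0]:
        if cv2.contourArea(q)>25:
            p=ray(k,q[:,0],.02 if nm=='dark' else .026);print(nm,cv2.contourArea(q),cv2.boundingRect(q),'mec mm',cv2.minEnclosingCircle((p*1000).astype(np.float32)),cv2.fitEllipse((p*1000).astype(np.float32)))
cv2.imwrite('pics/c.png',cv2.resize(img[150:250,255:345,::-1],None,fx=6,fy=6,interpolation=cv2.INTER_CUBIC))
E
python3 m.py
```

```text
station 0.86 [295.  201.2  71.2  75.8] [[ 0.5743 -0.1054]]
station 0.61 [272.8 293.2  68.1  84.4] [[ 0.3515 -0.0491]]
station 0.43 [295.6 212.4  20.9  20. ] [[ 0.5465 -0.1065]]
disc_center 0.86 [294.2 211.6  21.   17.1] [[ 0.5485 -0.1031]]
disc_center 0.73 [331.4 259.9  19.5  20.7] [[ 0.4306 -0.1921]]
tab 0.64 [300.4 281.6  13.6  21.3] [[ 0.3788 -0.116 ]]
tab 0.61 [319.6 183.9   6.6  20.8] [[ 0.6177 -0.1672]]
rect mm ((577.359375, -109.88358306884766), (110.8160629272461, 161.27383422851562), 69.04068756103516)
steel 283.5 (287, 203, 20, 20) mec mm ((545.713134765625, -107.95011901855469), 24.805124282836914) ((545.611328125, -107.14576721191406), (45.91643142700195, 47.73015594482422), 110.0583724975586)
steel 75.5 (315, 176, 6, 19) mec mm ((614.02001953125, -161.03733825683594), 23.495437622070312) ((611.774169921875, -161.1475067138672), (13.153568267822266, 53.294986724853516), 86.15789794921875)
```

View pics/c.png

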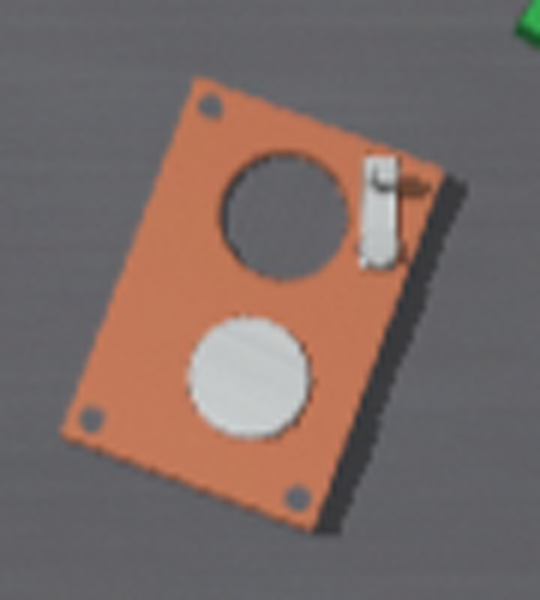

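The right copper plate is confirmed as the empty one: its recess is at crop (285,217), the disc at (249,378) and the tab at (380,210). The fitted rectangle, 111x161 mm, matches the given size. The pivot is at the lower end of the tab, so the station's +x points up and slightly right. I'm moving behind the disc.

jog_arm(
  rows=[-6, -7, 0.5, 0, -12.5, -13.8, 1.5, 0, -12.5, -13.8, 2, 0, -12.5, -13.8, 2, 0, -12.5, -13.8, 2, 0, -12.5, -13.8, 2.5, 0, -12.5, -13.8, 2.5, 0, -12.5, -13.8, 2.5, 0, -12.5, -13.8, 2.5, 0, -12.5, -13.8, 2.5, 0, -12.5, -13.8, 2.5, 0, -12.5, -13.8, 2.5, 0],
  gripper=-0.3,
)

```text
time: 1.8
tcp_pos: [0.4918, -0.0933, 0.1315]
tool_rot: [0.365, 3.119, 0.0]
force: [0.0, 0.9, 0.3]
width: 0.352
grip_force: 0.0
```

jog_arm(
  rows=[0, 0, 0, 0, 0, 0, 0, 0],
)

```text
time: 2.05
tcp_pos: [0.4902, -0.0911, 0.1312]
tool_rot: [-0.366, -3.119, -0.001]
force: [-0.3, 0.5, 0.1]
width: 0.349
grip_force: 0.0
```

```bash
cat > w.py <<'E'
from h import *
import sys
o=get_obs();img=get_image('wrist');k=cam('wrist',o)
print(o['tcp_pos'],o['force'])
hsv=cv2.cvtColor(img,cv2.COLOR_RGB2HSV);g=hsv[:,:,2]
for n,z in(('disc_center',.026),):
    for s in silhouettes(n,'wrist')[:3]:
        p=ray(k,np.argwhere(s['mask'])[:,::-1],z)*1000
        print(n,round(s['conf'],2),np.round(s['bbox']),'centroid',p.mean(0).round(1),'mec',cv2.minEnclosingCircle(p.astype(np.float32)))
cop=cv2.inRange(hsv,(3,90,60),(14,255,255))
q=max(cv2.findContours(cop,0,1)[0],key=cv2.contourArea)
r=cv2.minAreaRect((ray(k,q[:,0],.02)*1000).astype(np.float32));print('rect',r)
L=np.zeros_like(cop);cv2.drawContours(L,[cv2.convexHull(q)],-1,255,-1)
for q in cv2.findContours(((cop==0)&(L>0)).astype(np.uint8),0,1)[0]:
    if cv2.contourArea(q)>300:print('hole',cv2.boundingRect(q),cv2.fitEllipse((ray(k,q[:,0],.02)*1000).astype(np.float32)))
cv2.imwrite(sys.argv[1],img[:,:,::-1])
E
python3 w.py pics/w1.png
```

```text
[ 0.49020858 -0.09108817  0.13121282] [-0.28705099  0.48561316  0.06557242]
disc_center 0.91 [141. 144.  51.  53.] centroid [ 424.5 -179.8] mec ((424.8038635253906, -180.25393676757812), 23.592880249023438)
disc_center 0.63 [256. 243.  49.  44.] centroid [ 544.1 -106.4] mec ((544.6644897460938, -106.54312133789062), 25.14061164855957)
rect ((586.2977294921875, 103.60061645507812), (168.19403076171875, 104.17024230957031), 8.61190414428711)
hole (437, 242, 71, 49) ((628.3236694335938, 113.04927062988281), (53.013763427734375, 69.70093536376953), 15.252196311950684)
```

View pics/w1.png

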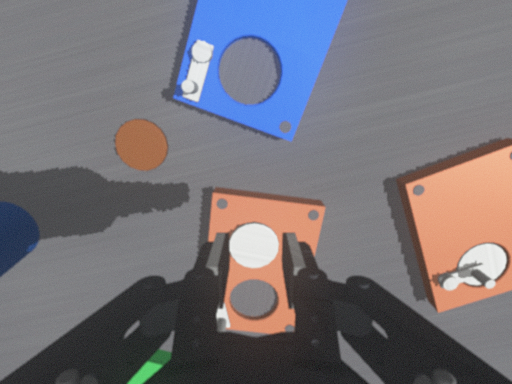

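The wrist view agrees: the disc at (256,243) maps to (544.6,-106.5) mm, the recess is at (254,298), and the fingers stand on either side of the push line. I'm going down and will feel lightly for the plate.

jog_arm(
  rows=[-0.2, -0.06, 1, 0, -0.2, -0.06, 2, 0, -0.2, -0.06, 2.55, 0, -0.2, -0.06, 2.65, 0, -0.2, -0.06, 2.68, 0, -0.2, -0.06, 2.7, 0, -0.2, -0.06, 2.7, 0],
)

```text
time: 3.02
tcp_pos: [0.4989, -0.0956, 0.0245]
tool_rot: [0.364, 3.119, -0.001]
force: [1.6, -0.8, 0.4]
width: 0.354
grip_force: 0.0
```

jog_arm(
  rows=[0, 0, 0.025, 0, 0, 0, 0.025, 0],
)

```text
time: 3.28
tcp_pos: [0.4982, -0.0955, 0.0227]
tool_rot: [0.365, 3.12, 0.0]
force: [0.5, 0.3, 0.7]
width: 0.349
grip_force: 0.0
```

jog_arm(
  rows=[0, 0, 0.025, 0, 0, 0, 0.025, 0],
)

```text
time: 3.52
tcp_pos: [0.498, -0.0954, 0.0214]
tool_rot: [-0.365, -3.12, -0.0]
force: [-0.5, -0.2, 0.8]
width: 0.35
grip_force: 0.0
```

jog_arm(
  rows=[0, 0, 0.025, 0, 0, 0, 0.025, 0],
)

```text
time: 3.78
tcp_pos: [0.498, -0.0954, 0.0205]
tool_rot: [-0.365, -3.12, -0.0]
force: [-0.2, 0.4, 0.0]
width: 0.347
grip_force: 0.0
```

jog_arm(
  rows=[0, 0, 0.025, 0, 0, 0, 0.025, 0],
)

```text
time: 4.03
tcp_pos: [0.4982, -0.0954, 0.0196]
tool_rot: [0.365, 3.12, 0.0]
force: [-0.7, 0.1, -0.2]
width: 0.349
grip_force: 0.3
```

jog_arm(
  rows=[0, 0, 0.025, 0, 0, 0, 0.025, 0],
)

```text
time: 4.28
tcp_pos: [0.4982, -0.0954, 0.0195]
tool_rot: [0.365, 3.12, -0.0]
force: [-2.7, 0.6, 8.3]
width: 0.348
grip_force: 4.6
```

Contact was at TCP 19.5 mm. I'm raising the tips 2 mm and pushing slowly.

jog_arm(
  rows=[0, 0, -0.07, 0, -0.2, 0, -0.07, 0, -0.35, 0, -0.07, 0, -0.45, 0, -0.07, 0, -0.55, 0, -0.07, 0, -0.65, 0, -0.07, 0, -0.75, 0, -0.07, 0, -0.85, -0.01, -0.07, 0, -0.95, -0.01, -0.07, 0, -1.05, -0.01, -0.07, 0, -1.15, -0.01, -0.07, 0, -1.15, -0.01, -0.07, 0],
)

```text
time: 5.78
tcp_pos: [0.5434, -0.1066, 0.0215]
tool_rot: [0.365, 3.12, -0.0]
force: [0.1, 0.2, 0.0]
width: 0.349
grip_force: 0.0
```

```bash
cat > t.py <<'E'
from h import *
import sys
o=get_obs();print(o['time'],o['tcp_pos'],o['force'])
img=get_image('wrist');k=cam('wrist',o);t=get_image('top')
for c,kk in(('wrist',k),('top',cam('top'))):
  for s in silhouettes('disc_center',c)[:4]:
    p=ray(kk,np.argwhere(s['mask'])[:,::-1],.026)*1000
    print(c,round(s['conf'],2),np.round(s['bbox']),cv2.minEnclosingCircle(p.astype(np.float32)))
a=cv2.resize(img[180:340,170:340,::-1],(510,480),interpolation=cv2.INTER_CUBIC)
b=cv2.resize(t[150:250,255:315,::-1],(288,480),interpolation=cv2.INTER_CUBIC)
cv2.imwrite(sys.argv[1],np.hstack([a,b]))
E
python3 t.py pics/t1.png
```

```text
5.775 [ 0.54335024 -0.10659099  0.02147968] [0.14048032 0.15800451 0.04804733]
wrist 0.96 [256. 292.  76.  75.] ((570.9132690429688, -114.19820404052734), 25.774736404418945)
wrist 0.72 [ 51.  67.  98. 104.] ((431.827880859375, -175.39340209960938), 22.419965744018555)
```

View pics/t1.png

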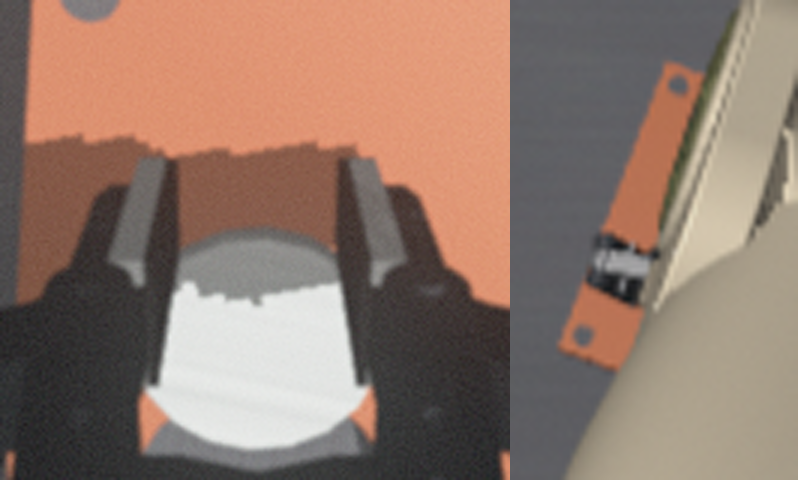

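The disc sits between the two fingertips at crop (255,340), and the recess edge shows just ahead of it at (255,440). I'm continuing along the same line.

jog_arm(
  rows=[-0.1, 0, 0, 0, -0.2, 0, 0, 0, -0.3, 0, 0, 0, -0.4, 0, 0, 0, -0.5, -0.01, 0, 0, -0.6, -0.01, 0, 0, -0.7, -0.01, 0, 0, -0.8, -0.01, 0, 0, -0.9, -0.01, 0, 0, -0.97, -0.01, 0, 0, -1.03, -0.01, 0, 0, -1.03, -0.01, 0, 0],
)

```text
time: 7.48
tcp_pos: [0.5832, -0.1164, 0.0214]
tool_rot: [0.365, 3.12, 0.0]
force: [0.6, -0.1, -0.4]
width: 0.352
grip_force: 0.0
```

```bash
python3 t.py pics/t2.png
```

```text
7.475 [ 0.5831697  -0.11639528  0.02139487] [ 0.59361272 -0.07233374 -0.43052027]
wrist 0.97 [258. 283.  59.  68.] ((605.6066284179688, -122.8487777709961), 23.896764755249023)
wrist 0.62 [46. 20. 92. 40.] ((447.99578857421875, -177.65484619140625), 19.613126754760742)
```

View pics/t2.png

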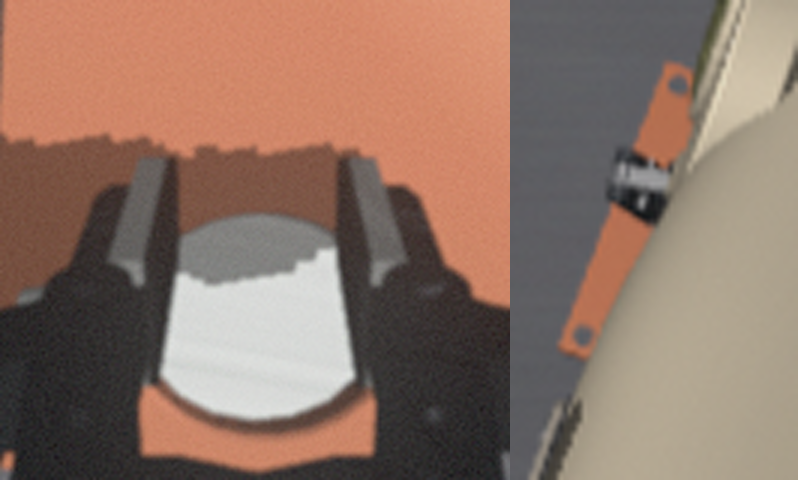

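The disc's outline has shrunk and moved as if it has dropped, and a thin dark crescent shows ahead of it at crop (255,430). I'm lifting away to check, closing the fingers and turning for the pin push.

jog_arm(
  rows=[0.1, 0, 0, 0, 0.15, 0, -0.5, 0, 0.15, 0, -1.5, 0, 0.15, 0, -2, 0, 0.15, 0, -2.2, 0, 0.15, 0, -2.2, 0],
)

```text
time: 8.43
tcp_pos: [0.5769, -0.1149, 0.1095]
tool_rot: [0.365, 3.12, -0.0]
force: [-0.2, -0.1, -0.6]
width: 0.351
grip_force: 0.0
```

jog_arm(
  rows=[3, 0, 0, 0, 3, 0, 0, 0, 3, 0, 0, 0, 3, 0, 0, 0, 3, 0, 0, 0],
  gripper=-1,
)

```text
time: 9.05
tcp_pos: [0.4618, -0.0878, 0.1095]
tool_rot: [0.365, 3.119, -0.0]
force: [-0.1, -1.3, -0.6]
width: 0.002
grip_force: 0.0
```

```bash
cat > t3.py <<'E'
from h import *
import sys
o=get_obs();print(o['time'],o['tcp_pos'],o['tool_rot'],o['width'])
img=get_image('wrist');k=cam('wrist',o);t=get_image('top');kt=cam('top')
cell=np.array([612.9,-123.5])
for c,kk in(('wrist',k),('top',kt)):
  for n,z in(('disc_center',.019),('tab',.0255)):
    for s in silhouettes(n,c)[:4]:
      p=ray(kk,np.argwhere(s['mask'])[:,::-1],z)*1000
      if np.hypot(*(p.mean(0)-cell))<70:print(c,n,round(s['conf'],2),np.round(s['bbox']),cv2.minEnclosingCircle(p.astype(np.float32)),p.mean(0))
def crop(im,kk,f):
    F,cx,cy,M=kk;q=np.linalg.inv(M)@np.r_[cell/1000,.02,1];u,v=int(F*q[0]/q[2]+cx),int(F*q[1]/q[2]+cy);print('crop centre',u,v)
    h=200//f;u=min(max(u,h),511-h);v=min(max(v,h),383-h)
    return cv2.resize(im[v-h:v+h,u-h:u+h,::-1],(400,400),interpolation=cv2.INTER_CUBIC)
cv2.imwrite(sys.argv[1],np.hstack([crop(img,k,2),crop(t,kt,6)]))
E
python3 t3.py pics/t3.png
```

```text
9.05 [ 0.46182291 -0.0878356   0.10950737] [ 3.64792795e-01  3.11878823e+00 -3.70323540e-04] 0.001570625627892056
wrist disc_center 0.49 [255. 324.  12.  20.] ((600.0311889648438, -121.3663101196289), 13.443964004516602) [ 600.43786317 -121.4643835 ]
top disc_center 0.7 [301. 183.  23.  19.] ((612.8884887695312, -124.5374755859375), 22.63297462463379) [ 613.86970499 -124.21543932]
top disc_center 0.62 [297. 196.  60.  68.] ((577.842041015625, -109.80308532714844), 94.06607055664062) [594.43550072 -99.87034519]
top tab 0.61 [319. 185.   6.  20.] ((615.3457641601562, -161.1302490234375), 21.702669143676758) [ 614.7488394  -161.26829297]
crop centre 256 336
crop centre 302 185
```

View pics/t3.png

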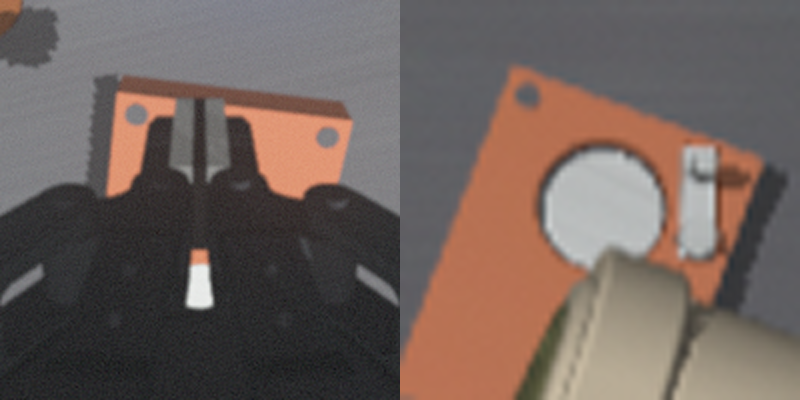

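The disc is seated: in the top crop it lies at (602,208) with an even dark ring round it, and its measured centre (612.9,-124.5) mm matches the cell (612.9,-123.5). The tab at (698,200) points along world +x, which is about 0.37 rad. Next I go to the far side of the pin and turn 43° so the fingers' flat side faces the push direction.

jog_arm(
  rows=[-1, -0.25, 0, 1.4, -2.5, -0.6, 0, 2.8, -4, -1, 0, 4.2, -4.97, -1.27, 0, 5.6, -4.97, -1.27, 0, 7.1, -4.97, -1.27, 0, 7.1, -4.97, -1.27, 0, 7.1, -4.97, -1.27, 0, 7.1],
)

```text
time: 10.35
tcp_pos: [0.6416, -0.1822, 0.1097]
tool_rot: [1.471, 2.776, 0.0]
force: [0.2, -0.4, 0.1]
width: -0.001
grip_force: 0.0
```

```bash
cat > a.py <<'E'
from h import *
o=get_obs();M=R.from_rotvec(o['tool_rot']).as_matrix();p=np.array(o['tcp_pos'])*1000
print(o['time'],p,o['joints'][-1],'xaxis deg',np.degrees(np.arctan2(M[1,0],M[0,0])),'z',M[:,2])
img=get_image('wrist');k=cam('wrist',o)
for n,z in(('tab_pin',.035),('tab',.0255)):
  for s in silhouettes(n,'wrist')[:3]:
    q=ray(k,np.argwhere(s['mask'])[:,::-1],z)*1000;print(n,round(s['conf'],2),np.round(s['bbox']),q.mean(0))
for nm,g in(('start',[643.7,-183.1,31.5]),('pin0',[626.6,-161,31.5]),('end',[619.3,-147,31.5])):print(nm,(M.T@(np.array(g)-p)/40).round(3))
cv2.imwrite('pics/a1.png',img[:,:,::-1])
E
python3 a.py
```

```text
10.35 [ 641.60867027 -182.22216677  109.71425279] 0.5776338546431615 xaxis deg 124.15726574692896 z [ 1.63475680e-04  5.46860563e-05 -9.99999985e-01]
tab_pin 0.56 [243. 159.  55.  39.] [ 612.94948695 -159.22958495]
tab 0.83 [244. 160.  54.  41.] [ 613.53841234 -161.33829797]
start [-0.047  0.031  1.955]
pin0 [ 0.65  -0.013  1.955]
end [1.042 0.033 1.955]
```

View pics/a1.png

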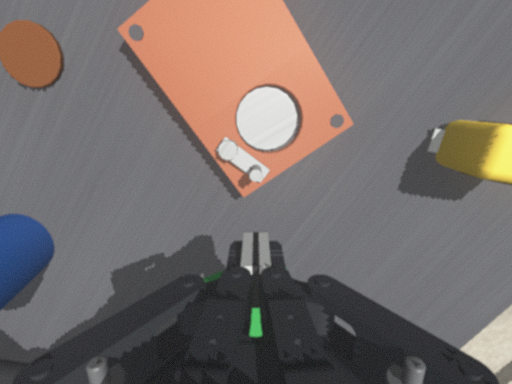

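The wrist view shows the seated disc at (268,118), the pin at (257,173) straight ahead of the shut fingers at (257,250), and the pivot at (228,150). I'm going down and pushing.

jog_arm(
  rows=[-0.05, 0.03, 1, 0, -0.05, 0.03, 1.7, 0, -0.05, 0.03, 1.9, 0, -0.05, 0.03, 1.95, 0, -0.05, 0.03, 1.95, 0],
)

```text
time: 11.12
tcp_pos: [0.6449, -0.1839, 0.0327]
tool_rot: [1.472, 2.773, 0.0]
force: [-0.5, -0.2, 1.0]
width: 0.002
grip_force: 0.0
```

jog_arm(
  rows=[0.1, 0, 0, 0, 0.2, 0, 0, 0, 0.3, 0, 0, 0, 0.36, 0, 0, 0, 0.42, 0, 0, 0, 0.48, 0, 0, 0, 0.54, 0, 0, 0, 0.6, 0, 0, 0, 0.66, 0, 0, 0, 0.72, 0, 0, 0, 0.78, 0, 0, 0, 0.84, 0, 0, 0],
)

```text
time: 12.62
tcp_pos: [0.6247, -0.1555, 0.0312]
tool_rot: [-1.473, -2.774, 0.0]
force: [1.5, -0.5, 0.7]
width: 0.001
grip_force: 1.0
```

```bash
sed -i "s#pics/a1#pics/a2#" a.py; python3 a.py
```

```text
12.625 [ 624.74686486 -155.46330077   31.2429491 ] 0.6078616303098291 xaxis deg 124.06027875508414 z [-6.65820293e-04  2.51721979e-04 -9.99999747e-01]
tab_pin 0.85 [240. 223.  84.  42.] [ 608.51523291 -145.94330387]
tab 0.86 [243. 221.  83.  40.] [ 610.54156242 -149.75444531]
tab 0.4 [499. 216.  26.  53.] [730.1383481  -61.93014955]
start [-0.838  0.006 -0.007]
pin0 [-0.141 -0.039 -0.006]
end [ 0.252  0.006 -0.006]
```

View pics/a2.png

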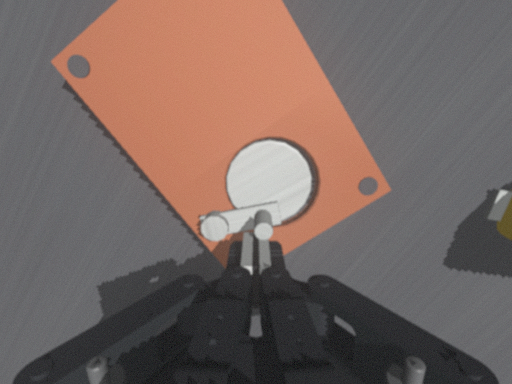

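The tab is turning, with the pin at (263,225) in front of the tips and the disc undisturbed. I'm continuing until the stop is felt.

jog_arm(
  rows=[0.05, 0, 0, 0, 0.1, 0, 0, 0, 0.15, 0, 0, 0, 0.2, 0, 0, 0, 0.22, 0, 0, 0, 0.22, 0, 0, 0],
)

```text
time: 13.52
tcp_pos: [0.6201, -0.1482, 0.0312]
tool_rot: [-1.473, -2.774, -0.0]
force: [0.0, -2.2, -1.3]
width: 0.001
grip_force: 1.1
```

jog_arm(
  rows=[0.025, 0, 0, 0, 0.05, 0, 0, 0, 0.05, 0, 0, 0],
)

```text
time: 13.9
tcp_pos: [0.6192, -0.1468, 0.0315]
tool_rot: [1.473, 2.775, 0.0]
force: [0.4, -3.9, -0.9]
width: -0.001
grip_force: 1.5
```

jog_arm(
  rows=[0.025, 0, 0, 0, 0.05, 0, 0, 0, 0.05, 0, 0, 0],
)

```text
time: 14.28
tcp_pos: [0.619, -0.1465, 0.0316]
tool_rot: [1.473, 2.772, -0.002]
force: [0.8, -7.6, -2.9]
width: -0.002
grip_force: 3.6
```

jog_arm(
  rows=[0.05, 0, 0, 0, 0.1, 0, 0, 0, 0.1, 0, 0, 0],
)

```text
time: 14.65
tcp_pos: [0.6187, -0.1462, 0.0319]
tool_rot: [1.473, 2.766, -0.007]
force: [5.3, -16.5, -8.4]
width: 0.004
grip_force: 8.0
```

The force rises without any motion, so the tab is at its stop. I'm backing straight off, lifting, and moving away so the top camera has a clear view.

jog_arm(
  rows=[-0.3, 0, 0, 0, -0.7, 0, 0, 0, -0.8, 0, -0.5, 0, -0.8, 0, -1.8, 0, -0.8, 0, -3, 0, -0.8, 0, -4, 0, -0.8, 0, -4, 0],
)

```text
time: 15.52
tcp_pos: [0.6362, -0.1688, 0.196]
tool_rot: [1.469, 2.769, 0.003]
force: [0.4, 0.1, 0.7]
width: -0.0
grip_force: 0.0
```

jog_arm(
  rows=[1.5, -1, 0, 0, 2, -2.5, 0, 0, 3, -4, 0, 0, 4, -5.5, 0, 0, 5, -6, 0, 0, 6, -6, 0, 0, 6, -6, 0, 0, 6, -6, 0, 0],
)

```text
time: 16.52
tcp_pos: [0.3011, -0.1041, 0.1913]
tool_rot: [1.472, 2.774, 0.001]
force: [0.8, -0.4, -1.1]
width: 0.002
grip_force: 0.0
```

```bash
python3 t3.py pics/t4.png
```

```text
16.525 [ 0.30106136 -0.10405338  0.19132679] [1.47220035e+00 2.77436976e+00 6.50454312e-04] 0.002282417331038271
wrist disc_center 0.57 [438. 306.  36.  28.] ((610.3538208007812, -122.57339477539062), 25.203100204467773) [ 608.59769347 -118.26919033]
wrist tab 0.79 [429. 318.  35.  19.] ((611.5239868164062, -146.70632934570312), 25.27971839904785) [ 608.29722753 -139.81249444]
top disc_center 0.64 [302. 186.  20.  22.] ((613.2423706054688, -125.06548309326172), 25.529081344604492) [ 613.75567685 -122.71144814]
top tab 0.59 [312. 189.  19.  13.] ((604.039794921875, -146.02976989746094), 23.122194290161133) [ 605.53693036 -145.88701389]
crop centre 436 308
crop centre 302 185
```

View pics/t4.png

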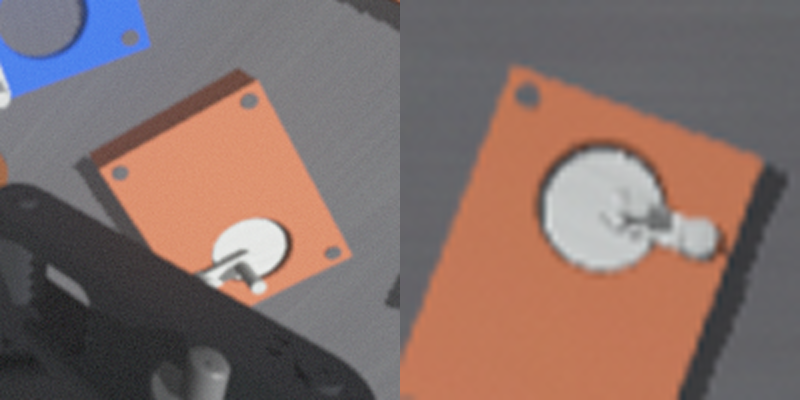

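The tab runs from its boss at (698,238) across the disc edge to (610,205), parallel to the plate's top edge, so it is at its stop. The disc is flat, and the arm is clear of everything at z = 0.19.

```bash
python3 -c "
from bench import *
print(job_done())"
```

```text
the job is handed in; nothing more can be done
None
```

The disc lies flat in the empty copper station's recess, its tab is pushed fully across it to the stop, and the job is handed in with the arm clear, after about 16.5 s on the robot's clock.

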